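# Spread wax nuggets from a hand shaker over a three-bay tray

## Robot

A 7-joint arm with a two-finger parallel gripper is mounted at the origin on a cart in front of the work surface, level with it; the furniture and walls round the work are solid. World frame = base frame: x ahead of the robot, y to its left, z up, the work surface at z = 0. Lengths are in m, angles in degrees, forces in N, time in s.
With the tool pointing down it reaches from about 0.425 to 0.875 m from the base axis. Payload 4.7 kg.
Tool frame: the origin (TCP) lies at the very end of the fingers, on their centre line; the grasp point (between the pads) lies 19 mm behind it; z points along the fingers, y is the line along which they close (so a half turn about z gives the same grasp; the last joint's range is limited). The gripper opens to 85 mm and grips with 20 to 120 N. Pads are 22 mm wide; open, the fingers measure 114 mm over their backs; the gripper's body (76 mm by 85 mm) begins 54 mm behind the grasp point. The pads swing forward as they close: fully open they stand 13 mm farther back than shut.
Start: joints at [-75.338, 18.392, -4.016, 83.108, 1.295, 78.541, -3.26], TCP at [0.156, 0.631, 0.231] pointing down, gripper open.
Joint ranges: [-163.93, 163.93], [-17.29, 119.83], [-79.2, 71.16], [3.27, 140.29], [-89.18, 269.18], [5.43, 117.66], [-154.24, 154.24]. Speed limits (degrees/s): [147.25, 147.25, 180, 180, 180, 180, 180].

## Interface

Orientations are given as a 3x3 rotation matrix whose columns are the frame's x, y, z axes.
In Python, from cell import arm gives the robot as it stands.
- The arm moves only by the tool shift_gripper, called by a JSON object that holds its "fn" and its "kwargs", one argument or row to a line. Schema: {"type":"object","properties":{"offsets":{"type":"array","items":{"type":"object","properties":{"jaw":{"type":"number"},"dx":{"type":"number"},"dy":{"type":"number"},"dz":{"type":"number"},"rz":{"type":"number"}},"additionalProperties":false,"required":["jaw"]},"minItems":1,"maxItems":8},"only":{"type":"string"},"quiet":{"type":"boolean"},"lines":{"type":"string"}},"required":["offsets"],"additionalProperties":false}. offsets is a list of rows, 1 to 8 of them, each an object with the fields jaw (the opening from 0.0 (shut) to 1.0 (fully open)), dx, dy, dz (the shift in a scale on which 1.0 is 30 cm), rz (a turn about the tool's z in shares of 45 degrees (1.0 is 45 degrees)); a field left out counts as zero (the opening has to be given); each row shifts and turns the commanded pose from where the row before left it, along the tool's axes as they then stand; what a row does not reach is not made up. A row lasts 1/12 s, in which the tool goes at most 0.0417 m and 7.16 degrees, less where a joint would pass 70% of its speed; a pose out of reach is approached as far as the arm can. The fingers move at their own pace and stop on an object; the grip force is fixed at half the most. Time passes only in rows, so rows that do not move let the fingers close. The tool returns the time, the measured TCP pose, the force, the opening and the grip force at its end. only (a regular expression) keeps the lines of the reply that match it, lines (a string "A,B") keeps lines A to B, and quiet returns only ok. Shift and turn numbers lie between -1 and 1, and a call with a number outside is refused. Input that does not fit is refused with a message, and nothing moves.
- arm.sense(): the state, without advancing time (a new reading comes with each control period).
- arm.camera(name): name is "scene" or "top" or "wrist"; returns a dict with "img" (400x640x3 uint8, red, green, blue), "intrinsics" (3x3 intrinsics, pixels), "cam_to_world" (4x4, takes a point from camera to world coordinates). Camera axes: x right, y down, z forward; pixel columns grow to the right and rows downward; lengths in m; the calibration is good to about 2 mm. A picture is of the moment at which its call begins. There is no depth.
- arm.hand_in(): hands the job in; it is judged then, once.
The state is a dict: "clock": time; "joints": joint angles; "qvel": joint speeds; "joint_torque": joint torques, N m; "position": TCP position; "tcp_rot": TCP orientation; "contact_force": force on the tool from outside, world axes, zero at the start; "wrist_torque": the same for the moment, N m; "opening": opening from 0.0 (shut) to 1.0 (fully open); "finger_force": force on a finger pad.
Only numpy, scipy, OpenCV 4.12 (cv2) and the standard library are available. Lean on these libraries where they do the work, as an engineer would, in place of code of your own. Each camera call takes 0.05 s, during which the arm holds its last target. There are 200 camera calls.

## Task

Pick up the grey hand shaker by the tab on its top and shake its six wax nuggets out evenly over the three-bay metal tray: all six must lie in the tray, every bay must get at least one and no bay more than three. Do not touch the nuggets with the gripper, and leave the tray, tape roll, jar, wicked tin and jug where they are. Then stand the empty shaker upright on the bench again and let go.

Things in the scene. Friction and masses are not known exactly. Their poses are not given: they have to be found in the camera images.
- shaker: Grey plastic hand shaker, 0.22 kg: straight open-topped chute 170 mm long (x), 38 wide (y), 38 high, floor and walls 4 thick, one lane 30 wide. Its +x end is closed; the whole -x end is the open mouth. A bridge (44 x 40, top at z 42) crosses the middle and carries the grip tab. Origin: centre of the underside; z up. Starts standing on the bench, mouth roughly away from the robot.
- shaker_tab (a point): Centre of the shaker's upright grip tab, 61 mm above its origin. The tab is 14 thick (along the shaker's x), 36 wide (y) and runs from z 42 to z 80. Axes as the shaker's.
- shaker_mouth (a point): Middle of the lower edge of the shaker's mouth (shaker x -85 mm, z 4 mm), where nuggets leave. Tilted mouth-down they begin to slide somewhere between 25 and 36 degrees (friction 0.48 to 0.72) and at 45 to 50 degrees all run out within a second; short tilts just past the sliding angle, or small jerks, let out a few at a time. Axes as the shaker's.
- tray: Loose, heavy (0.9 kg) bare metal tray, 140 mm (x) by 240 (y) by 30 high, floor and walls 4 thick, with a small lip 17 long on each short end. Two full-height cross walls at y -40 and +40 divide it into three equal bays, each about 75 (y) by 132 (x), centred at y -79, 0 and +79. Origin: centre of the underside; z up, y along the long side. May stand to the left or the right of the shaker.
- nugget_0: Cream wax nugget, a blunt cone frustum 24 mm in diameter at its foot, 21 at its top, 20 high, 12 g; origin: centre of its foot. Starts standing in the shaker's lane; nugget_0 is nearest the mouth, then in order to nugget_5.
- nugget_1: Cream wax nugget, a blunt cone frustum 24 mm in diameter at its foot, 21 at its top, 20 high, 12 g; origin: centre of its foot. Starts standing in the shaker's lane; nugget_0 is nearest the mouth, then in order to nugget_5.
- nugget_2: Cream wax nugget, a blunt cone frustum 24 mm in diameter at its foot, 21 at its top, 20 high, 12 g; origin: centre of its foot. Starts standing in the shaker's lane; nugget_0 is nearest the mouth, then in order to nugget_5.
- nugget_3: Cream wax nugget, a blunt cone frustum 24 mm in diameter at its foot, 21 at its top, 20 high, 12 g; origin: centre of its foot. Starts standing in the shaker's lane; nugget_0 is nearest the mouth, then in order to nugget_5.
- nugget_4: Cream wax nugget, a blunt cone frustum 24 mm in diameter at its foot, 21 at its top, 20 high, 12 g; origin: centre of its foot. Starts standing in the shaker's lane; nugget_0 is nearest the mouth, then in order to nugget_5.
- nugget_5: Cream wax nugget, a blunt cone frustum 24 mm in diameter at its foot, 21 at its top, 20 high, 12 g; origin: centre of its foot. Starts standing in the shaker's lane; nugget_0 is nearest the mouth, then in order to nugget_5.
- tape_roll: Bystander: roll of masking tape lying flat, 97 mm across, 48 high; origin under its centre.
- jar: Bystander: upright jar with a red cap, 45 mm across, 109 high; origin under its centre.
- wicked_tin: Bystander: open candle tin with a wick set in it, 72 mm across, 75 high; origin under its centre.
- jug: Bystander: metal pouring jug with a black strap handle, 94 x 136 x 110 mm high; origin near the centre of its underside.

How it is judged:
By the outcome, as a careful person would: the job done as asked, in the order asked, and still so for the second after the job is handed in, with the robot touching nothing.
It also fails if it takes over 64 s, if anything falls off the work surface, if the arm or the gripper's body presses on something with over 40 N, if the wrist force passes 120 N, or if a joint passes its speed limit or range.

## Working session

There is one attempt and no reset: what is moved stays moved. The work goes in short steps, Python scripts to look and compute and a tool call to move; the robot and the scene stay as the last step left them, time stands still between calls to the robot, and variables do not carry over. Pictures are saved under pics/ and viewed, at most 10 in all, crops included, and the job is handed in when it is done.

```bash
ls; mkdir -p pics; cat > h.py <<'E'
import numpy as np,cv2
from cell import arm
def shot(n,f=None):
    c=arm.camera(n)
    if f: cv2.imwrite('pics/'+f,c['img'][:,:,::-1])
    return c
def ray(c,u,v,z):
    K=np.array(c['intrinsics']);T=np.array(c['cam_to_world'])
    d=T[:3,:3]@np.linalg.solve(K,[u,v,1.]);o=T[:3,3]
    return o+d*(z-o[2])/d[2]
E
python3 - <<'E'
from h import *
for n in('top','scene'):
    c=shot(n,n+'0.png'); print(np.round(c['cam_to_world'],3).tolist())
    np.savez('pics/'+n+'0.npz',**c)
s=arm.sense();print(np.round(s['tcp_rot'],3).tolist(),s['position'],s['clock'])
E
```

```text
cell.py
pics
[[-0.03, -0.998, 0.053, 0.503], [-1.0, 0.031, 0.001, -0.068], [-0.003, -0.053, -0.999, 1.029], [0.0, 0.0, 0.0, 1.0]]
[[-0.823, -0.236, 0.517, 0.12], [-0.568, 0.349, -0.746, 0.561], [-0.004, -0.907, -0.421, 0.411], [0.0, 0.0, 0.0, 1.0]]
[[-0.971, 0.239, -0.0], [0.239, 0.971, -0.002], [-0.0, -0.002, -1.0]] [0.15558581 0.63061775 0.23034575] 0.1
```

View pics/top0.png

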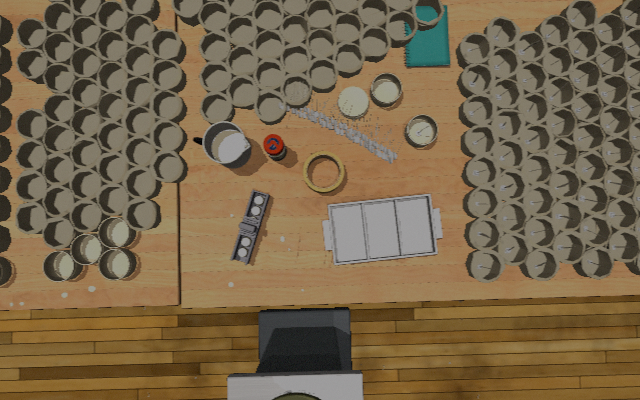

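View pics/scene0.png

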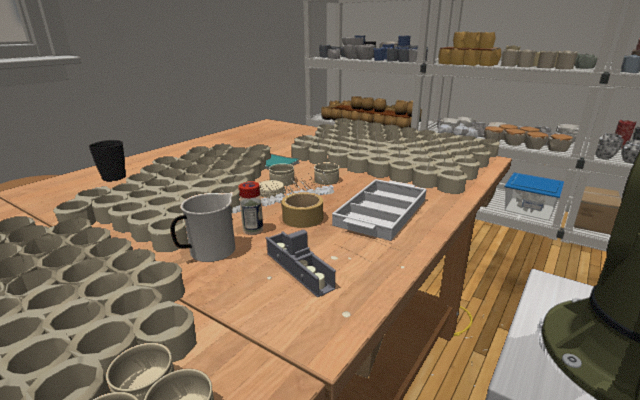

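The top view shows the shaker at about (250,227) with its mouth likely at the upper end near (262,192), and the tray at about (382,230), to the robot's right and turned slightly. The tape roll is at (323,172), the jar at (274,147) and the jug at (228,145). The scene view agrees.

```bash
python3 - <<'E'
from h import *
c=dict(np.load('pics/top0.npz'));im=c['img'];print(c['intrinsics'][0,0])
hsv=cv2.cvtColor(im,cv2.COLOR_RGB2HSV)
m=((hsv[...,1]<75)).astype(np.uint8)
big=cv2.resize(im[175:275,215:455],None,fx=3.3,fy=3.3,interpolation=cv2.INTER_CUBIC)
cv2.imwrite('pics/crop.png',big[:,:,::-1])
for nm,(x0,x1,y0,y1),z in(('shaker',(225,280,180,272),.038),('tray',(318,450,185,275),.03)):
    mm=np.zeros_like(m);mm[y0:y1,x0:x1]=m[y0:y1,x0:x1]
    mm=cv2.morphologyEx(mm,cv2.MORPH_OPEN,np.ones((3,3)))
    n,l,st,_=cv2.connectedComponentsWithStats(mm);k=1+st[1:,4].argmax()
    r=cv2.minAreaRect(cv2.findContours((l==k).astype(np.uint8),0,1)[0][0]);b=cv2.boxPoints(r)
    P=np.array([ray(c,u,v,z) for u,v in b])[:,:2]
    print(nm,st[k],np.round(b,1).tolist(),np.round(P,3).tolist(),P.mean(0).round(3),np.linalg.norm(np.diff(P,axis=0),axis=1).round(3))
for nm,u,v,z in(('tape',323,172,.048),('jar',274,144,.109),('jugtop',224,143,.11)):print(nm,ray(c,u,v,z).round(3))
E
```

```text
429.7832694152584
shaker [ 231  190   38   74 1353] [[228.10000610351562, 257.70001220703125], [249.8000030517578, 188.3000030517578], [269.79998779296875, 194.60000610351562], [248.10000610351562, 264.0]] [[0.432, 0.141], [0.59, 0.088], [0.574, 0.042], [0.416, 0.096]] [0.503 0.092] [0.167 0.048 0.167]
tray [ 322  194  121   71 6829] [[319.79998779296875, 204.8000030517578], [437.79998779296875, 192.1999969482422], [444.3999938964844, 253.10000610351562], [326.29998779296875, 265.79998779296875]] [[0.547, -0.073], [0.569, -0.349], [0.427, -0.357], [0.406, -0.084]] [ 0.487 -0.216] [0.277 0.142 0.275]
tape [ 0.622 -0.083  0.048]
jar [0.678 0.022 0.109]
jugtop [0.684 0.13  0.11 ]
```

View pics/crop.png

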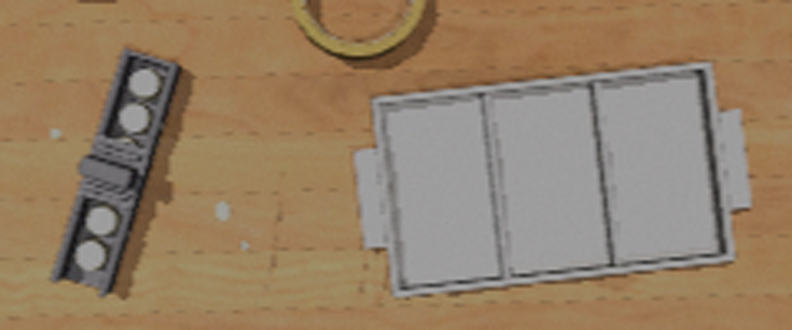

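The crop shows four visible nuggets at (145,82), (134,117), (102,220) and (92,254), and the tab at (110,172). It doesn't settle which end is the mouth, so I'll zoom in on the scene view.

```bash
python3 - <<'E'
from h import *
im=cv2.imread('pics/scene0.png')
cv2.imwrite('pics/crop2.png',cv2.resize(im[225:300,255:345],None,fx=8,fy=8,interpolation=cv2.INTER_CUBIC))
E
```

```text
(no output)
```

View pics/crop2.png

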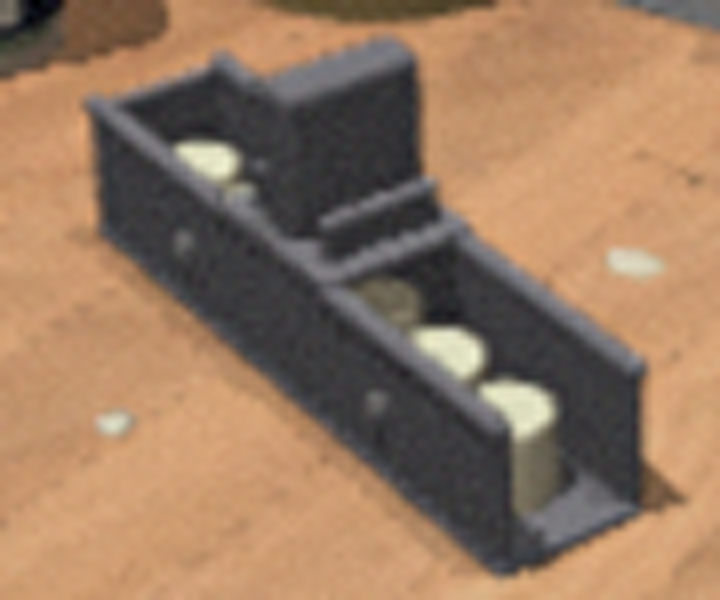

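The zoom shows the mouth is the open right-hand end in the scene view, near (570,530). That is the end towards the robot, and the first nugget stands about 12 mm inside it.

```bash
cat >> h.py <<'E'
def togo(x,y,z,yaw=None):
    "shift in tool axes to a world point; turn to bring tool y to yaw"
    s=arm.sense();R=np.array(s['tcp_rot']);a=np.degrees(np.arctan2(R[1,1],R[0,1]))
    t=None if yaw is None else round(-((yaw-a+180)%360-180),1)
    print('clock',round(s['clock'],2),'tcp',s['position'].round(4),'yaw',round(a,1),'shift',(R.T@(np.array([x,y,z])-s['position'])).round(4),'turn',t)
E
python3 - <<'E'
from h import *
c=dict(np.load('pics/top0.npz'))
g=lambda x,y,z:ray(c,215+x/3.3,175+y/3.3,z)[:2].round(4)
A=g(128,48,.038);B=g(182,65,.038);C=g(52,280,.038);D=g(125,297,.038)
print('shaker',A,B,C,D,'tabtop',g(110,172,.08))
w=lambda P,Q:np.degrees(np.arctan2(*(P-Q)[::-1]))
print('yaw',w(A,C),w(B,g(110,297,.038)),np.linalg.norm(A-C))
T=[g(373,100,.03),g(712,64,.03),g(735,260,.03),g(397,296,.03)]
print('tray',T,np.mean(T,0),'yaw',w(T[0],T[3]),w(T[1],T[2]),w(T[0],T[1])-90,np.linalg.norm(T[0]-T[1]),np.linalg.norm(T[0]-T[3]))
print('cross',g(487,95,.03),g(504,280,.03),g(594,85,.03),g(612,268,.03))
togo(.503,.092,.2,-17.5)
E
```

```text
shaker [0.5872 0.0787] [0.5741 0.0411] [0.427  0.1352] [0.4138 0.0847] tabtop [0.5008 0.0864]
yaw -19.42693822258558 -18.649538754051406 0.16987139252976063
tray [array([ 0.5458, -0.092 ]), array([ 0.5639, -0.3319]), array([ 0.4259, -0.3419]), array([ 0.408 , -0.1045])] [ 0.4859   -0.217575] yaw 5.183181944682295 4.144623741104299 4.314683295307233 0.24058183638836908 0.13836578334255906
cross [ 0.5469 -0.1725] [ 0.4169 -0.1797] [ 0.5516 -0.2482] [ 0.423  -0.2556]
clock 0.1 tcp [0.1556 0.6306 0.2303] yaw 76.1 shift [-0.4663 -0.4397  0.0311] turn 93.6
```

Units first: shifts go in shares of 30 cm and turns go in shares of 45 degrees. So -0.029 m / 0.3 = -0.0967, -0.0275 m / 0.3 = -0.0917.

{"fn": "shift_gripper", "kwargs": {
  "offsets": [
    {"jaw": 1,"dx": -0.05,"dy": -0.0467},
    {"jaw": 1,"dx": -0.0967,"dy": -0.0917,"dz": 0.0067},
    {"jaw": 1,"dx": -0.0967,"dy": -0.0917,"dz": 0.0067},
    {"jaw": 1,"dx": -0.0967,"dy": -0.0917,"dz": 0.0067},
    {"jaw": 1,"dx": -0.0967,"dy": -0.0917,"dz": 0.0067},
    {"jaw": 1,"dx": -0.0967,"dy": -0.0917,"dz": 0.0067},
    {"jaw": 1,"dx": -0.0967,"dy": -0.0917,"dz": 0.0067},
    {"jaw": 1,"dx": -0.0967,"dy": -0.0917,"dz": 0.0067}
  ]
}}

```text
clock: 0.77
position: [0.3184, 0.3764, 0.2169]
tcp_rot: [[-0.971, 0.239, -0.0], [0.239, 0.971, -0.0], [0.0, -0.0, -1.0]]
contact_force: [0.5, 0.1, 0.5]
opening: 1.0
finger_force: 0.0
```

{"fn": "shift_gripper", "kwargs": {
  "offsets": [
    {"jaw": 1,"dx": -0.0967,"dy": -0.0917,"dz": 0.0067},
    {"jaw": 1,"dx": -0.0967,"dy": -0.0917,"dz": 0.0067},
    {"jaw": 1,"dx": -0.0967,"dy": -0.0917,"dz": 0.0067},
    {"jaw": 1,"dx": -0.0967,"dy": -0.0917,"dz": 0.0067},
    {"jaw": 1,"dx": -0.0967,"dy": -0.0917,"dz": 0.0067},
    {"jaw": 1,"dx": -0.0967,"dy": -0.0917,"dz": 0.0067},
    {"jaw": 1,"dx": -0.0967,"dy": -0.0917,"dz": 0.0067},
    {"jaw": 1,"dx": -0.0967,"dy": -0.0917,"dz": 0.0067}
  ]
}}

```text
clock: 1.43
position: [0.4909, 0.1074, 0.2011]
tcp_rot: [[-0.971, 0.239, 0.0], [0.239, 0.971, 0.0], [0.0, 0.0, -1.0]]
contact_force: [1.2, 0.5, -1.5]
opening: 1.002
finger_force: 0.0
```

{"fn": "shift_gripper", "kwargs": {
  "offsets": [
    {"jaw": 1,"rz": 0.1556},
    {"jaw": 1,"rz": 0.1556},
    {"jaw": 1,"rz": 0.1556},
    {"jaw": 1,"rz": 0.1556},
    {"jaw": 1,"rz": 0.1556},
    {"jaw": 1,"rz": 0.1556},
    {"jaw": 1,"rz": 0.1556}
  ]
}}

```text
clock: 2.02
position: [0.4901, 0.1091, 0.2009]
tcp_rot: [[-0.451, 0.893, -0.001], [0.893, 0.451, -0.0], [0.0, -0.001, -1.0]]
contact_force: [-0.0, 0.7, 0.3]
opening: 1.001
finger_force: 0.0
```

{"fn": "shift_gripper", "kwargs": {
  "offsets": [
    {"jaw": 1,"rz": 0.1556},
    {"jaw": 1,"rz": 0.1556},
    {"jaw": 1,"rz": 0.1556},
    {"jaw": 1,"rz": 0.1556},
    {"jaw": 1,"rz": 0.1556},
    {"jaw": 1,"rz": 0.1556},
    {"jaw": 1,"rz": 0.1111}
  ]
}}

```text
clock: 2.6
position: [0.4901, 0.1092, 0.2009]
tcp_rot: [[0.345, 0.939, -0.001], [0.939, -0.345, -0.0], [-0.0, -0.001, -1.0]]
contact_force: [-0.0, 0.3, 0.3]
opening: 1.001
finger_force: 0.0
```

```bash
python3 - <<'E'
from h import *
togo(.501,.0875,.15,-19)
c=shot('wrist','w1.png')
E
```

```text
clock 2.6 tcp [0.4901 0.1092 0.2009] yaw -20.2 shift [-0.0166  0.0177  0.0509] turn -1.2
```

View pics/w1.png

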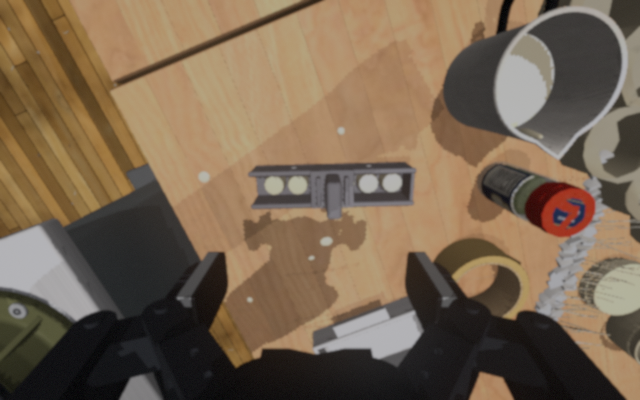

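The wrist view shows the shaker level across the picture, with its rim from about (251,187) to (413,185), its tab at about (334,200), and its mouth at the left end.

```bash
python3 - <<'E'
from h import *
c=shot('wrist')
for p in((251,187.5),(413,185),(332,186.3)):print(ray(c,*p,.038).round(4))
for p in((334,180),(334,200),(334,217)):print(ray(c,*p,.08).round(4))
P,Q=ray(c,251,187.5,.038),ray(c,413,185,.038);print(np.degrees(np.arctan2(*(Q-P)[1::-1])),np.linalg.norm(Q-P))
E
```

```text
[0.4223 0.1207 0.038 ]
[0.5809 0.0648 0.038 ]
[0.5017 0.0927 0.038 ]
[0.5074 0.1097 0.08  ]
[0.5012 0.092  0.08  ]
[0.4957 0.0763 0.08  ]
-19.395871377634723 0.1681253057227274
```

To row units: 0.035 m / 0.3 = 0.1167, 0.03 m / 0.3 = 0.1, -0.9 degrees / 45 = -0.02.

{"fn": "shift_gripper", "kwargs": {
  "offsets": [
    {"jaw": 1,"dx": -0.0467,"dy": 0.0567,"rz": -0.02},
    {"jaw": 1,"dz": 0.1},
    {"jaw": 1,"dz": 0.1167},
    {"jaw": 1,"dz": 0.1167},
    {"jaw": 1,"dz": 0.1},
    {"jaw": 1,"dz": 0.05},
    {"jaw": 1,"dz": 0.0233},
    {"jaw": 1}
  ]
}}

```text
clock: 3.37
position: [0.5003, 0.0899, 0.0477]
tcp_rot: [[0.323, 0.946, -0.003], [0.946, -0.323, -0.001], [-0.002, -0.003, -1.0]]
contact_force: [-0.2, -0.2, 0.0]
opening: 0.999
finger_force: 0.0
```

{"fn": "shift_gripper", "kwargs": {
  "offsets": [
    {"jaw": 0},
    {"jaw": 0},
    {"jaw": 0},
    {"jaw": 0},
    {"jaw": 0},
    {"jaw": 0}
  ]
}}

```text
clock: 3.87
position: [0.502, 0.0906, 0.0501]
tcp_rot: [[0.325, 0.946, 0.001], [0.946, -0.325, 0.001], [0.001, 0.0, -1.0]]
contact_force: [-5.7, -1.1, 6.9]
opening: 0.155
finger_force: 59.7
```

```bash
python3 - <<'E'
from h import *
togo(.5015,.09,.049,-19.3)
E
```

```text
clock 3.87 tcp [0.502  0.0906 0.0501] yaw -18.9 shift [-0.0007 -0.0003  0.0011] turn 0.4
```

To row units: -0.017 m / 0.3 = -0.0567, -0.016 m / 0.3 = -0.0533.

{"fn": "shift_gripper", "kwargs": {
  "offsets": [
    {"jaw": 0,"dz": -0.0333},
    {"jaw": 0,"dz": -0.0533},
    {"jaw": 0,"dz": -0.0533},
    {"jaw": 0,"dz": -0.04},
    {"jaw": 0,"dz": -0.0267},
    {"jaw": 0,"dx": -0.02,"dy": 0.01},
    {"jaw": 0,"dx": -0.04,"dy": 0.02},
    {"jaw": 0,"dx": -0.0567,"dy": 0.0267}
  ]
}}

```text
clock: 4.53
position: [0.5058, 0.0524, 0.1107]
tcp_rot: [[0.322, 0.947, -0.001], [0.947, -0.322, 0.0], [0.0, -0.001, -1.0]]
contact_force: [0.1, 0.3, -2.9]
opening: 0.15
finger_force: 58.7
```

{"fn": "shift_gripper", "kwargs": {
  "offsets": [
    {"jaw": 0,"dx": -0.0667,"dy": 0.0317},
    {"jaw": 0,"dx": -0.0667,"dy": 0.0317},
    {"jaw": 0,"dx": -0.0667,"dy": 0.0317},
    {"jaw": 0,"dx": -0.0667,"dy": 0.0317},
    {"jaw": 0,"dx": -0.0667,"dy": 0.0317},
    {"jaw": 0,"dx": -0.0667,"dy": 0.0317},
    {"jaw": 0,"dx": -0.0667,"dy": 0.0317},
    {"jaw": 0,"dx": -0.0667,"dy": 0.0317}
  ]
}}

```text
clock: 5.2
position: [0.5255, -0.1258, 0.1105]
tcp_rot: [[0.325, 0.946, -0.002], [0.946, -0.325, -0.0], [-0.001, -0.001, -1.0]]
contact_force: [0.3, -0.3, -2.4]
opening: 0.152
finger_force: 58.7
```

{"fn": "shift_gripper", "kwargs": {
  "offsets": [
    {"jaw": 0,"dx": -0.0467,"dy": 0.02},
    {"jaw": 0,"dx": -0.0233,"dy": 0.01},
    {"jaw": 0,"rz": -0.0444},
    {"jaw": 0,"rz": -0.0889},
    {"jaw": 0,"rz": -0.0889},
    {"jaw": 0,"rz": -0.0889},
    {"jaw": 0,"rz": -0.0889},
    {"jaw": 0,"rz": -0.0667}
  ]
}}

```text
clock: 5.87
position: [0.5274, -0.1464, 0.1106]
tcp_rot: [[-0.04, 0.999, -0.001], [0.999, 0.04, 0.001], [0.001, -0.001, -1.0]]
contact_force: [0.2, 0.4, -2.4]
opening: 0.153
finger_force: 58.7
```

```bash
python3 - <<'E'
from h import *
togo(.692,-.28,.112,4.5)
c=shot('wrist','w2.png');shot('top','t2.png')
E
```

```text
clock 5.87 tcp [ 0.5274 -0.1464  0.1106] yaw 2.3 shift [-0.14    0.1591 -0.0018] turn -2.2
```

View pics/w2.png

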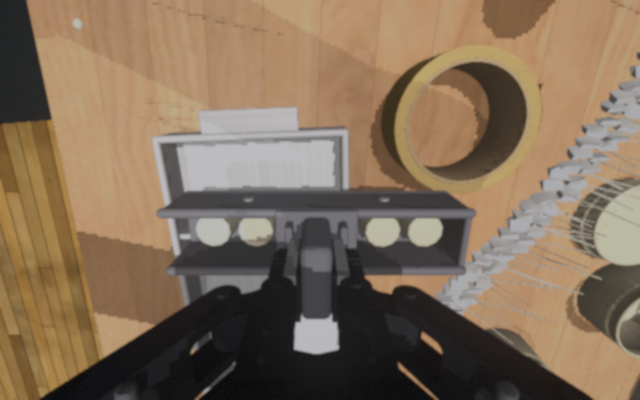

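View pics/t2.png

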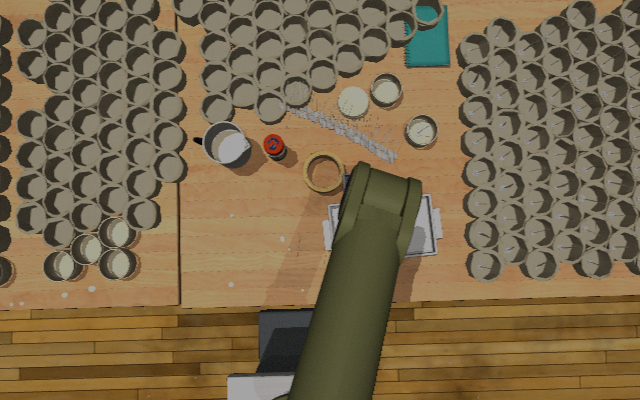

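The wrist view shows all six nuggets still in the lane: visible tops at (213,231), (255,231), (383,231) and (425,231), at about 42 px pitch, with the mouth edge near column 165. The top view shows the arm hiding most of the tray.

To row units: 0.018 m / 0.3 = 0.06, -0.016 m / 0.3 = -0.0533, -1.2 degrees / 45 = -0.0267.

{"fn": "shift_gripper", "kwargs": {
  "offsets": [
    {"jaw": 0,"dx": -0.0133,"dy": 0.0133,"dz": -0.0033,"rz": -0.0222},
    {"jaw": 0,"dx": -0.03,"dy": 0.0333,"dz": -0.0033,"rz": -0.0267},
    {"jaw": 0,"dx": -0.0467,"dy": 0.05},
    {"jaw": 0,"dx": -0.0533,"dy": 0.06},
    {"jaw": 0,"dx": -0.0533,"dy": 0.06},
    {"jaw": 0,"dx": -0.0533,"dy": 0.06},
    {"jaw": 0,"dx": -0.0533,"dy": 0.06},
    {"jaw": 0,"dx": -0.0533,"dy": 0.06}
  ]
}}

```text
clock: 6.63
position: [0.6549, -0.2453, 0.1123]
tcp_rot: [[-0.073, 0.997, -0.001], [0.997, 0.073, 0.001], [0.001, -0.001, -1.0]]
contact_force: [0.0, -0.8, -2.1]
opening: 0.151
finger_force: 58.7
```

{"fn": "shift_gripper", "kwargs": {
  "offsets": [
    {"jaw": 0,"dx": -0.0467,"dy": 0.0533},
    {"jaw": 0,"dx": -0.0333,"dy": 0.04},
    {"jaw": 0,"dx": -0.02,"dy": 0.0267},
    {"jaw": 0,"dx": -0.01,"dy": 0.0133},
    {"jaw": 0}
  ]
}}

```text
clock: 7.05
position: [0.6968, -0.2755, 0.1121]
tcp_rot: [[-0.073, 0.997, -0.001], [0.997, 0.073, -0.0], [0.0, -0.001, -1.0]]
contact_force: [-0.1, 1.0, -2.4]
opening: 0.157
finger_force: 58.7
```

```bash
cat >> h.py <<'E'
def nugs(f=None):
    c=shot('wrist',f);r=c['img'][205:262,60:480].astype(int)
    m=((r.min(2)>95)&(r[...,0]-r[...,2]>12)&(r[...,0]-r[...,2]<75)&(r[...,0]-r[...,1]<22)).astype(np.uint8)
    n,l,st,ce=cv2.connectedComponentsWithStats(m)
    for i in sorted(range(1,n),key=lambda i:ce[i][0]):
        if st[i,4]>150:print('blob',(ce[i]+[60,205]).round(0),st[i,2:5])
E
python3 - <<'E'
from h import *
togo(.692,-.28,.112,4.5);nugs('w3.png')
E
```

```text
clock 7.05 tcp [ 0.6968 -0.2755  0.1121] yaw 4.2 shift [-0.0042 -0.0051  0.0001] turn -0.3
blob [257. 230.] [ 30  27 669]
blob [382. 231.] [ 36  29 848]
blob [424. 231.] [ 36  29 846]
```

To row units: -0.04 m / 0.3 = -0.1333, -0.03 m / 0.3 = -0.1.

```bash
sed -i 's/>12)&/>5)\&/' h.py
```

{"fn": "shift_gripper", "kwargs": {
  "offsets": [
    {"jaw": 0,"dx": -0.0133,"dy": -0.05},
    {"jaw": 0,"dy": -0.1},
    {"jaw": 0,"dy": -0.1333},
    {"jaw": 0},
    {"jaw": 0},
    {"jaw": 0}
  ]
}}

```text
clock: 7.6
position: [0.6122, -0.2846, 0.114]
tcp_rot: [[-0.074, 0.997, 0.002], [0.997, 0.074, 0.001], [0.001, 0.002, -1.0]]
contact_force: [1.3, -0.2, -2.2]
opening: 0.159
finger_force: 59.1
```

```bash
python3 - <<'E'
from h import *
togo(.612,-.287,.112,4.5);nugs('w4.png')
E
```

```text
clock 7.6 tcp [ 0.6122 -0.2846  0.114 ] yaw 4.2 shift [-0.0023 -0.0004  0.002 ] turn -0.3
blob [ 95. 241.] [ 61  57 187]
blob [216. 235.] [ 35  28 404]
blob [260. 230.] [ 33  29 776]
blob [360. 231.] [ 10  25 200]
blob [389. 230.] [ 35  30 870]
```

To row units: 0.018 m / 0.3 = 0.06, 0.015 m / 0.3 = 0.05.

{"fn": "shift_gripper", "kwargs": {
  "offsets": [
    {"jaw": 0,"dy": 0.0167},
    {"jaw": 0,"dy": 0.04},
    {"jaw": 0,"dy": 0.06},
    {"jaw": 0,"dy": 0.06},
    {"jaw": 0,"dy": 0.05},
    {"jaw": 0,"dy": 0.0333},
    {"jaw": 0,"dy": 0.02},
    {"jaw": 0}
  ]
}}

```text
clock: 8.32
position: [0.6982, -0.2779, 0.1126]
tcp_rot: [[-0.077, 0.997, 0.001], [0.997, 0.077, 0.0], [-0.0, 0.001, -1.0]]
contact_force: [-0.5, 0.3, -3.5]
opening: 0.15
finger_force: 59.2
```

```bash
python3 - <<'E'
from h import *
togo(.692,-.28,.112,4.5);nugs('w5.png')
E
```

```text
clock 8.32 tcp [ 0.6982 -0.2779  0.1126] yaw 4.4 shift [-0.0016 -0.0063  0.0006] turn -0.1
blob [ 75. 209.] [ 28  12 256]
blob [216. 233.] [ 36  28 530]
blob [260. 230.] [ 33  29 791]
blob [360. 231.] [ 10  26 205]
blob [389. 230.] [ 35  29 874]
```

{"fn": "shift_gripper", "kwargs": {
  "offsets": [
    {"jaw": 0,"dy": -0.05},
    {"jaw": 0,"dy": -0.1},
    {"jaw": 0,"dy": -0.1333},
    {"jaw": 0},
    {"jaw": 0},
    {"jaw": 0}
  ]
}}

```text
clock: 8.87
position: [0.6111, -0.2858, 0.1141]
tcp_rot: [[-0.073, 0.997, 0.002], [0.997, 0.073, 0.001], [0.0, 0.002, -1.0]]
contact_force: [1.1, 0.6, -2.3]
opening: 0.152
finger_force: 59.3
```

```bash
python3 - <<'E'
from h import *
togo(.612,-.287,.112,4.5);nugs('w6.png')
E
```

```text
clock 8.87 tcp [ 0.6111 -0.2858  0.1141] yaw 4.2 shift [-0.0012  0.0008  0.0021] turn -0.3
blob [ 95. 238.] [ 62  57 151]
blob [173. 229.] [  49   34 1162]
blob [221. 234.] [ 36  27 393]
blob [265. 229.] [ 23  28 518]
blob [364. 231.] [ 19  28 459]
```

View pics/w6.png

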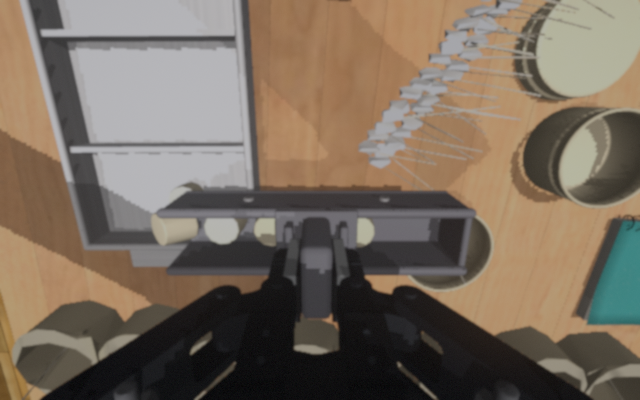

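The picture shows one nugget fallen in the right bay, partly hidden at (188,185). The next is tipping at the mouth (173,229), with others at (221,231), (265,231) and (362,231). I'll check the tray position against the shaker.

```bash
python3 - <<'E'
from h import *
c=shot('wrist')
for p in((88,248),(70,148),(245,150),(40,33),(236,36)):print(p,ray(c,*p,.03).round(3))
print('nug',ray(c,188,185,.02).round(3), 'tip',ray(c,173,229,.08).round(3))
E
```

```text
(88, 248) [ 0.428 -0.341  0.03 ]
(70, 148) [ 0.427 -0.258  0.03 ]
(245, 150) [ 0.557 -0.25   0.03 ]
(40, 33) [ 0.42  -0.182  0.03 ]
(236, 36) [ 0.55  -0.174  0.03 ]
nug [ 0.509 -0.284  0.02 ] tip [ 0.522 -0.294  0.08 ]
```

To row units: 0.035 m / 0.3 = 0.1167, 0.025 m / 0.3 = 0.0833.

{"fn": "shift_gripper", "kwargs": {
  "offsets": [
    {"jaw": 0,"dy": -0.0267},
    {"jaw": 0,"dy": -0.0467},
    {"jaw": 0,"dy": -0.0433},
    {"jaw": 0,"dy": -0.0233},
    {"jaw": 0,"dy": 0.1167},
    {"jaw": 0,"dy": 0.0833},
    {"jaw": 0,"dy": 0.04},
    {"jaw": 0,"dy": 0.0167}
  ]
}}

```text
clock: 9.63
position: [0.6489, -0.2813, 0.113]
tcp_rot: [[-0.078, 0.997, 0.001], [0.997, 0.078, 0.0], [0.0, 0.001, -1.0]]
contact_force: [-0.9, -0.5, -2.1]
opening: 0.155
finger_force: 59.4
```

```bash
python3 - <<'E'
from h import *
nugs('w7.png');togo(.612,-.287,.112,4.5)
E
```

```text
blob [136. 210.] [ 30  12 244]
blob [185. 234.] [ 45  29 535]
blob [236. 234.] [ 35  28 536]
blob [270. 230.] [ 14  30 285]
clock 9.68 tcp [ 0.6483 -0.2819  0.1129] yaw 4.4 shift [-0.0023 -0.0366  0.0008] turn -0.1
```

To row units: 0.015 m / 0.3 = 0.05, -0.007 m / 0.3 = -0.0233.

{"fn": "shift_gripper", "kwargs": {
  "offsets": [
    {"jaw": 0,"dx": 0.0133,"dy": -0.01},
    {"jaw": 0,"dx": 0.03,"dy": -0.0233},
    {"jaw": 0,"dx": 0.0433,"dy": -0.03},
    {"jaw": 0,"dx": 0.05,"dy": -0.0367},
    {"jaw": 0,"dx": 0.0467,"dy": -0.0367},
    {"jaw": 0,"dx": 0.0367,"dy": -0.0267},
    {"jaw": 0,"dx": 0.0233,"dy": -0.0167},
    {"jaw": 0,"dx": 0.0117,"dy": -0.01}
  ]
}}

```text
clock: 10.35
position: [0.582, -0.2102, 0.1135]
tcp_rot: [[-0.074, 0.997, -0.0], [0.997, 0.074, 0.001], [0.001, -0.0, -1.0]]
contact_force: [0.7, -0.2, -2.3]
opening: 0.151
finger_force: 59.3
```

```bash
python3 - <<'E'
from h import *
nugs('w8.png');togo(.586,-.21,.112,4.5)
E
```

```text
blob [185. 235.] [ 36  29 471]
blob [237. 234.] [ 35  29 474]
blob [270. 231.] [ 14  29 281]
clock 10.4 tcp [ 0.5821 -0.2101  0.1135] yaw 4.3 shift [-0.0002  0.0039  0.0015] turn -0.2
```

To row units: 0.035 m / 0.3 = 0.1167, 0.025 m / 0.3 = 0.0833.

{"fn": "shift_gripper", "kwargs": {
  "offsets": [
    {"jaw": 0,"dy": -0.02},
    {"jaw": 0,"dy": 0.1167},
    {"jaw": 0,"dy": 0.0833},
    {"jaw": 0,"dy": 0.04},
    {"jaw": 0,"dy": 0.0167},
    {"jaw": 0}
  ]
}}

```text
clock: 10.9
position: [0.6548, -0.2065, 0.1129]
tcp_rot: [[-0.074, 0.997, -0.0], [0.997, 0.074, -0.001], [-0.001, -0.001, -1.0]]
contact_force: [-0.2, 0.4, -1.9]
opening: 0.156
finger_force: 59.5
```

```bash
python3 - <<'E'
from h import *
nugs('w9.png');togo(.586,-.21,.112,4.5)
E
```

```text
blob [119. 211.] [ 41  13 329]
blob [196. 235.] [ 45  29 488]
blob [244. 232.] [ 35  29 610]
clock 10.95 tcp [ 0.6537 -0.2069  0.1129] yaw 4.2 shift [ 0.0019 -0.0677  0.001 ] turn -0.3
```

To row units: -0.016 m / 0.3 = -0.0533, -0.015 m / 0.3 = -0.05.

{"fn": "shift_gripper", "kwargs": {
  "offsets": [
    {"jaw": 0,"dy": -0.0167},
    {"jaw": 0,"dy": -0.0333},
    {"jaw": 0,"dy": -0.05},
    {"jaw": 0,"dy": -0.0533},
    {"jaw": 0,"dy": -0.04},
    {"jaw": 0,"dy": -0.0233},
    {"jaw": 0,"dy": -0.0133}
  ]
}}

```text
clock: 11.53
position: [0.5836, -0.2117, 0.1136]
tcp_rot: [[-0.072, 0.997, -0.0], [0.997, 0.072, 0.001], [0.001, -0.0, -1.0]]
contact_force: [1.2, 0.4, -2.4]
opening: 0.152
finger_force: 59.4
```

{"fn": "shift_gripper", "kwargs": {
  "offsets": [
    {"jaw": 0,"dy": -0.02},
    {"jaw": 0,"dy": 0.12},
    {"jaw": 0,"dy": 0.0833},
    {"jaw": 0,"dy": 0.04},
    {"jaw": 0,"dy": 0.0167},
    {"jaw": 0}
  ]
}}

```text
clock: 12.03
position: [0.6581, -0.205, 0.1128]
tcp_rot: [[-0.076, 0.997, -0.0], [0.997, 0.076, -0.0], [-0.0, -0.0, -1.0]]
contact_force: [-0.2, -0.4, -1.7]
opening: 0.15
finger_force: 59.5
```

```bash
python3 - <<'E'
from h import *
nugs('w10.png');togo(.586,-.21,.112,4.5)
E
```

```text
blob [116. 211.] [ 41  12 316]
blob [204. 235.] [ 44  30 494]
blob [252. 229.] [ 36  28 743]
blob [475. 252.] [ 11  24 168]
clock 12.08 tcp [ 0.657  -0.2057  0.1129] yaw 4.3 shift [ 0.001  -0.0711  0.001 ] turn -0.2
```

View pics/w10.png

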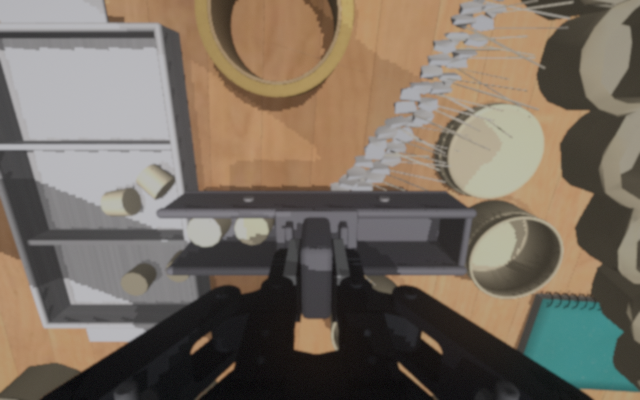

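The picture shows two nuggets in the middle bay at (116,202) and (155,181), and two in the right bay at (138,277) and (178,268). The last two are in the lane at (204,231) and (252,229).

{"fn": "shift_gripper", "kwargs": {
  "offsets": [
    {"jaw": 0,"dx": 0.0133,"dy": -0.0133},
    {"jaw": 0,"dx": 0.03,"dy": -0.0267},
    {"jaw": 0,"dx": 0.0467,"dy": -0.04},
    {"jaw": 0,"dx": 0.05,"dy": -0.0467},
    {"jaw": 0,"dx": 0.05,"dy": -0.0433},
    {"jaw": 0,"dx": 0.04,"dy": -0.0333},
    {"jaw": 0,"dx": 0.0267,"dy": -0.0233},
    {"jaw": 0,"dx": 0.01,"dy": -0.01}
  ]
}}

```text
clock: 12.75
position: [0.5788, -0.1296, 0.1134]
tcp_rot: [[-0.075, 0.997, -0.001], [0.997, 0.075, 0.002], [0.002, -0.0, -1.0]]
contact_force: [0.5, 0.2, -2.3]
opening: 0.154
finger_force: 59.5
```

{"fn": "shift_gripper", "kwargs": {
  "offsets": [
    {"jaw": 0,"dy": -0.02},
    {"jaw": 0,"dy": 0.1267},
    {"jaw": 0,"dy": 0.0833},
    {"jaw": 0,"dy": 0.04},
    {"jaw": 0,"dy": 0.0167},
    {"jaw": 0}
  ]
}}

```text
clock: 13.25
position: [0.6549, -0.1265, 0.113]
tcp_rot: [[-0.074, 0.997, -0.0], [0.997, 0.074, -0.001], [-0.001, -0.0, -1.0]]
contact_force: [-0.7, 0.1, -1.9]
opening: 0.157
finger_force: 59.6
```

```bash
python3 - <<'E'
from h import *
nugs('w11.png');togo(.58,-.131,.112,4.5)
E
```

```text
blob [154. 209.] [ 22  13 154]
blob [169. 253.] [ 25  18 322]
blob [210. 235.] [ 39  31 496]
blob [474. 237.] [ 16  57 637]
clock 13.3 tcp [ 0.6539 -0.1268  0.113 ] yaw 4.2 shift [ 0.0012 -0.074   0.0011] turn -0.3
```

To row units: -0.017 m / 0.3 = -0.0567, -0.012 m / 0.3 = -0.04.

{"fn": "shift_gripper", "kwargs": {
  "offsets": [
    {"jaw": 0,"dy": -0.02},
    {"jaw": 0,"dy": -0.04},
    {"jaw": 0,"dy": -0.0567},
    {"jaw": 0,"dy": -0.0567},
    {"jaw": 0,"dy": -0.04},
    {"jaw": 0,"dy": -0.0233},
    {"jaw": 0,"dy": -0.0133}
  ]
}}

```text
clock: 13.88
position: [0.5778, -0.1317, 0.1136]
tcp_rot: [[-0.073, 0.997, -0.0], [0.997, 0.073, 0.001], [0.001, 0.0, -1.0]]
contact_force: [0.5, -0.0, -2.4]
opening: 0.156
finger_force: 59.6
```

{"fn": "shift_gripper", "kwargs": {
  "offsets": [
    {"jaw": 0,"dy": -0.0267},
    {"jaw": 0,"dy": 0.1367},
    {"jaw": 0,"dy": 0.0833},
    {"jaw": 0,"dy": 0.04},
    {"jaw": 0,"dy": 0.0167},
    {"jaw": 0}
  ]
}}

```text
clock: 14.38
position: [0.655, -0.1253, 0.1129]
tcp_rot: [[-0.075, 0.997, -0.0], [0.997, 0.075, -0.001], [-0.001, -0.0, -1.0]]
contact_force: [0.5, -0.6, -2.2]
opening: 0.156
finger_force: 59.7
```

```bash
python3 - <<'E'
from h import *
nugs('w12.png');togo(.58,-.131,.112,4.5)
E
```

```text
blob [167. 227.] [ 25  22 453]
blob [169. 253.] [ 24  17 292]
blob [474. 237.] [ 16  57 622]
clock 14.43 tcp [ 0.654  -0.1258  0.113 ] yaw 4.2 shift [ 0.0003 -0.0742  0.0011] turn -0.3
```

To row units: -0.017 m / 0.3 = -0.0567, -0.012 m / 0.3 = -0.04.

{"fn": "shift_gripper", "kwargs": {
  "offsets": [
    {"jaw": 0,"dy": -0.02},
    {"jaw": 0,"dy": -0.04},
    {"jaw": 0,"dy": -0.0567},
    {"jaw": 0,"dy": -0.0567},
    {"jaw": 0,"dy": -0.04},
    {"jaw": 0,"dy": -0.0233},
    {"jaw": 0,"dy": -0.01}
  ]
}}

```text
clock: 15.02
position: [0.5787, -0.1315, 0.1136]
tcp_rot: [[-0.073, 0.997, -0.0], [0.997, 0.073, 0.001], [0.001, -0.0, -1.0]]
contact_force: [-0.2, 0.1, -2.0]
opening: 0.155
finger_force: 59.7
```

```bash
python3 - <<'E'
from h import *
nugs('w13.png');togo(.58,-.131,.112,4.5)
a,b=cv2.imread('pics/w12.png')[120:320,:330],cv2.imread('pics/w13.png')[120:320,:330]
cv2.imwrite('pics/cmp.png',np.hstack([a,b]))
E
```

```text
clock 15.07 tcp [ 0.5791 -0.1313  0.1136] yaw 4.2 shift [0.0003 0.0009 0.0016] turn -0.3
```

View pics/cmp.png

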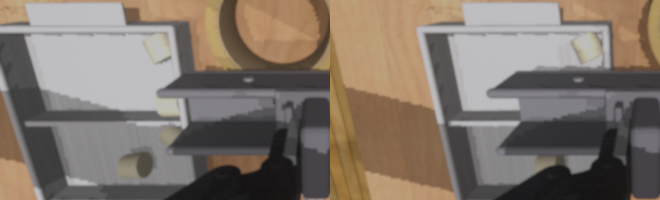

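The left panel shows one nugget in the left bay at (155,45) and another by its far corner at (167,105), plus the middle-bay pair. The right panel shows the lane empty. I'll stand the shaker back on the bench.

Units first: shifts go in shares of 30 cm and turns go in shares of 45 degrees. So 0.03 m / 0.3 = 0.1, 0.025 m / 0.3 = 0.0833.

{"fn": "shift_gripper", "kwargs": {
  "offsets": [
    {"jaw": 0,"dx": 0.04,"dy": -0.0167},
    {"jaw": 0,"dx": 0.0833,"dy": -0.0233},
    {"jaw": 0,"dx": 0.1,"dy": -0.0267},
    {"jaw": 0,"dx": 0.1,"dy": -0.0267},
    {"jaw": 0,"dx": 0.1,"dy": -0.0267},
    {"jaw": 0,"dx": 0.1,"dy": -0.0267},
    {"jaw": 0,"dx": 0.1,"dy": -0.0267},
    {"jaw": 0,"dx": 0.0833,"dy": -0.0233}
  ]
}}

```text
clock: 15.73
position: [0.5057, 0.0787, 0.1136]
tcp_rot: [[-0.076, 0.997, 0.001], [0.997, 0.076, 0.001], [0.001, 0.001, -1.0]]
contact_force: [0.2, 1.7, -1.9]
opening: 0.154
finger_force: 59.7
```

{"fn": "shift_gripper", "kwargs": {
  "offsets": [
    {"jaw": 0,"dx": 0.0467,"dy": -0.0067},
    {"jaw": 0,"dz": 0.04},
    {"jaw": 0,"dz": 0.06},
    {"jaw": 0,"dz": 0.05},
    {"jaw": 0,"dz": 0.0267},
    {"jaw": 0,"dz": 0.0133},
    {"jaw": 0},
    {"jaw": 0}
  ]
}}

```text
clock: 16.4
position: [0.5036, 0.0894, 0.0566]
tcp_rot: [[-0.073, 0.997, 0.001], [0.997, 0.073, -0.0], [-0.0, 0.001, -1.0]]
contact_force: [-0.3, 0.2, -0.7]
opening: 0.154
finger_force: 59.6
```

```bash
python3 - <<'E'
from h import *
togo(.502,.09,.05,4.5)
E
```

```text
clock 16.4 tcp [0.5036 0.0894 0.0566] yaw 4.2 shift [ 0.0007 -0.0016  0.0066] turn -0.3
```

To row units: 0.002 m / 0.3 = 0.0067, 0.001 m / 0.3 = 0.0033.

{"fn": "shift_gripper", "kwargs": {
  "offsets": [
    {"jaw": 0,"dz": 0.0067},
    {"jaw": 0,"dz": 0.0067},
    {"jaw": 0,"dz": 0.0033},
    {"jaw": 0},
    {"jaw": 0}
  ]
}}

```text
clock: 16.82
position: [0.5031, 0.0899, 0.0514]
tcp_rot: [[-0.074, 0.997, 0.0], [0.997, 0.074, 0.0], [0.0, 0.0, -1.0]]
contact_force: [0.5, 0.6, -2.1]
opening: 0.155
finger_force: 59.6
```

To row units: 0.001 m / 0.3 = 0.0033, 0.0005 m / 0.3 = 0.0017.

{"fn": "shift_gripper", "kwargs": {
  "offsets": [
    {"jaw": 0,"dz": 0.0033},
    {"jaw": 0,"dz": 0.0017},
    {"jaw": 0},
    {"jaw": 0}
  ]
}}

```text
clock: 17.15
position: [0.5031, 0.0899, 0.05]
tcp_rot: [[-0.074, 0.997, 0.0], [0.997, 0.074, 0.0], [0.0, 0.0, -1.0]]
contact_force: [-0.9, 0.3, 0.9]
opening: 0.152
finger_force: 60.1
```

Contact with the bench: the load has lifted off the wrist. Now I'll release, rise and move clear.

{"fn": "shift_gripper", "kwargs": {
  "offsets": [
    {"jaw": 1},
    {"jaw": 1},
    {"jaw": 1},
    {"jaw": 1},
    {"jaw": 1},
    {"jaw": 1}
  ]
}}

```text
clock: 17.65
position: [0.5031, 0.0899, 0.0498]
tcp_rot: [[-0.074, 0.997, 0.0], [0.997, 0.074, 0.0], [0.0, 0.0, -1.0]]
contact_force: [0.4, 0.6, -0.1]
opening: 0.977
finger_force: 0.0
```

{"fn": "shift_gripper", "kwargs": {
  "offsets": [
    {"jaw": 1,"dz": -0.0333},
    {"jaw": 1,"dz": -0.0833},
    {"jaw": 1,"dz": -0.1167},
    {"jaw": 1,"dz": -0.1167},
    {"jaw": 1,"dz": -0.1},
    {"jaw": 1,"dz": -0.05},
    {"jaw": 1}
  ]
}}

```text
clock: 18.23
position: [0.5057, 0.0903, 0.205]
tcp_rot: [[-0.074, 0.997, 0.008], [0.997, 0.074, 0.003], [0.003, 0.008, -1.0]]
contact_force: [0.6, 0.0, -0.6]
opening: 0.999
finger_force: 0.0
```

{"fn": "shift_gripper", "kwargs": {
  "offsets": [
    {"jaw": 1,"dx": 0.0667},
    {"jaw": 1,"dx": 0.1333},
    {"jaw": 1,"dx": 0.1333},
    {"jaw": 1,"dx": 0.1333},
    {"jaw": 1,"dx": 0.1333},
    {"jaw": 1,"dx": 0.1333},
    {"jaw": 1,"dx": 0.0667},
    {"jaw": 1}
  ]
}}

```text
clock: 18.9
position: [0.4822, 0.3356, 0.1985]
tcp_rot: [[-0.083, 0.997, -0.002], [0.997, 0.083, 0.001], [0.001, -0.002, -1.0]]
contact_force: [-0.5, 0.3, 0.7]
opening: 1.001
finger_force: 0.0
```

```bash
python3 - <<'E'
from h import *
c=shot('top','t9.png')
im=cv2.cvtColor(c['img'],cv2.COLOR_RGB2BGR)
a=cv2.resize(im[110:275,180:455],None,fx=2.9,fy=2.9,interpolation=cv2.INTER_CUBIC)
cv2.imwrite('pics/final.png',a)
E
```

```text
(no output)
```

View pics/final.png

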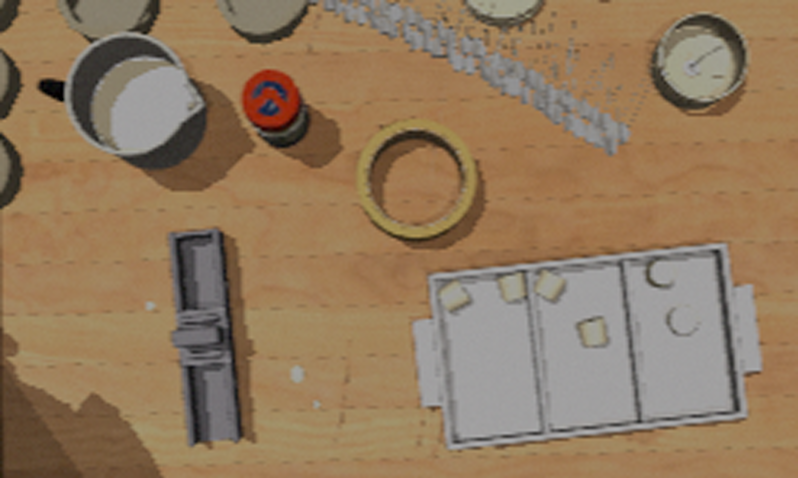

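The final picture shows two nuggets in each bay: (455,296) and (513,285), (549,285) and (593,332), (660,275) and (684,320). The shaker stands empty at (205,338), and nothing else has moved.

```bash
python3 -c "
from cell import arm
print(arm.hand_in())"
```

```text
the job is handed in; nothing more can be done
None
```

The six nuggets lie two to a bay, the empty shaker stands upright on the bench, and the job was handed in at about 19 s; I viewed 11 pictures, one over the limit of 10.

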